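# Slide the blue chainring out over the riser's edge

### The job

On the low plywood riser lie a blue and a black bicycle chainring. Slide the blue one flat along the board to the edge nearest the robot, the one with the yellow strip, until about a third of it hangs over that edge, ready to be picked up by its rim; do not lift it off the board. Leave the black chainring where it lies.

Things in the scene. Friction and masses are not known exactly. Their poses are not given: they have to be found in the camera images.
- blue_ring_center (a point): The blue chainring, loose, about 90 g: a flat ring 132 mm across over its fine teeth (127 mm without them), with a round open hole 76 mm across in the middle, 5 mm thick, lying flat on the riser. The point is its centre, in the middle of the hole, half-way up (2.5 mm above the board); its z axis is the ring's axis.
- black_ring_center (a point): The black chainring, of the same shape and size as the blue one, also lying flat on the riser beside it, at least 40 mm away from it; same point, not to be moved.
- riser_edge (a point): The riser, fixed: a plywood board 240 mm deep (its own x), 400 mm wide (its own y), 18 mm thick, on two side cheeks, its level top 60 mm above the bench. The point is the middle of the top front edge, which has the yellow strip on its front face and faces the robot; x points from the edge back over the board, y runs along the edge, z up. In front of this edge there is nothing under the overhang but the bench. A yellow tyre lever lies across the back of the board.
Not all that is in view belongs to the job. Leave any pink or red look-alike of the part that bears blue_ring_center alone.

How it is judged:
By the outcome, as a careful person would: the job done as asked, in the order asked, and still so for the second after the job is handed in, with the robot touching nothing.
It also fails if it takes over 34 s, if anything falls off the work surface, if the arm or the gripper's body presses on something with over 40 N, if the wrist force passes 120 N, or if a joint passes its speed limit or range.

### The arm

A 6-joint arm with a two-finger parallel gripper is mounted at the origin on a cart in front of the work surface, level with it; the furniture and walls round the work are solid. World frame = base frame: x ahead of the robot, y to its left, z up, the work surface at z = 0. Lengths are in mm, angles in rad, forces in N, time in s.
With the tool pointing down it reaches from about 325 to 900 mm from the base axis. Payload 3.5 kg.
Tool frame: the origin (TCP) lies between the finger pads; the fingertips stand arm.nose_length ahead of it and the grasp point (between the pads) lies 3 mm ahead of it (arm.nose_length is the distance from the TCP to the fingertips, in mm); z points along the fingers, x is the direction in which the jaws open and shut, and the axes are right-handed (so a half turn about z gives the same grasp; the last joint's range is limited). The gripper opens to 85 mm and grips with 20 to 120 N. Pads are 22 mm wide; open, the fingers measure 114 mm over their backs; the gripper's body (76 mm by 85 mm) begins 54 mm behind the grasp point. The pads swing forward as they close: fully open they stand 13 mm farther back than shut.
Start: joints at [1.014, 0.276, -0.026, 1.268, 0, 1.467], TCP at [273.996, 561.737, 253.313] pointing down, gripper open.
Joint ranges: [-3.12, 3.12], [-0.85, 1.88], [-1.08, 1.24], [-1.95, 2.15], [-1.57, 1.53], [-3.14, 3.14]. Speed limits (rad/s): [2.57, 2.57, 3.14, 3.14, 3.14, 3.14].

### API

Orientations are given as a unit quaternion [w, x, y, z].
In Python, from rig import arm gives the robot as it stands. Calls block until the motion is done:
- arm.movep(position, orientation): joint-space move of the TCP to a pose.
- arm.line_to(position, rotation=None, max_speed=150, stop_force=None): straight line of the TCP; rotation=None keeps the orientation; max_speed is the mean speed in mm/s. With stop_force (N) it stops when the force on the tool has changed by that much, and returns True; else False.
- arm.set_joints(angles): joint-space move.
- arm.gripper_to(opening, force=None): finger opening in mm; force is the grip in N (None keeps the last); returns when the fingers have stopped.
- arm.dwell(seconds).
- arm.inverse_kinematics(position, orientation): joint angles nearest the present ones, or None.
- arm.get_state(): the state.
- arm.get_image(name): name is "scene" or "side" or "wrist"; returns a dict with "img" (400x640x3 uint8, red, green, blue), "z_map" (400x640 float32, mm along the optical axis (not along the pixel's ray), 0 where there is no reading), "intrinsics" (3x3 intrinsics, pixels), "k1" (the pictures are not rectified: a ray, as slopes to the right and down, at radius r is drawn at 1 + k1 r^2 times it, then the intrinsics apply), "R" (3x3) and "t" (3): a world point X has camera coordinates R X + t; the wrist camera has in their place "hand_eye" (4x4, takes a point from camera to tool coordinates, whose origin is the TCP and whose axes are the tool frame's). Camera axes: x right, y down, z forward; pixel columns grow to the right and rows downward; lengths in mm; the calibration is good to about 2 mm. A picture is of the moment at which its call begins: read the wrist's pose just before it.
A pose or a line that the arm cannot do raises arm.MotionError and nothing moves.
- arm.close_job(): hands the job in, once; it reports no verdict.
The state is a dict: "t": time; "q": joint angles; "qd": joint speeds; "joint_efforts": joint torques, N m; "tcp_pos": TCP position; "tool_rot": TCP orientation; "contact_force": force on the tool from outside, world axes, zero at the start; "wrist_torque": the same for the moment, N m; "finger_gap": finger opening in mm.
Only numpy, scipy, OpenCV 4.12 (cv2) and the standard library are available. Lean on these libraries where they do the work, as an engineer would, in place of code of your own. Each camera call takes 0.05 s, during which the arm holds its last target.

## Working session

There is one attempt and no reset: what is moved stays moved. The work goes in short steps, each a Python script; the robot and the scene stay as the last script left them, time stands still between calls to the robot, and variables do not carry over. Pictures are saved under pics/ and viewed, and the job is handed in when it is done.

```bash
ls; mkdir -p pics; python3 - <<'E'
from rig import arm
import cv2,numpy as np,pickle
s=arm.get_state();print(s['t'],s['tcp_pos'],s['tool_rot'],arm.nose_length,s['finger_gap'])
for n in ("scene","side","wrist"):
    s=arm.get_state();d=arm.get_image(n)
    pickle.dump((s,d),open(f'{n}0.pkl','wb'))
    cv2.imwrite(f'pics/{n}0.png',d['img'][:,:,::-1])
    print(n,d['intrinsics'].tolist(),d['k1'],{k:np.round(d[k],3).tolist() for k in('R','t','hand_eye') if k in d})
E
```

```text
pics
0.0 [273.63222247 561.11527811 252.15748381] [ 4.98813006e-04  8.48048741e-01  5.29917067e-01 -9.93668043e-04] 22.0 85.53706152592683
scene [[373.03755748975647, 0.0, 318.4852373922223], [0.0, 373.03755748975647, 196.90250639584926], [0.0, 0.0, 1.0]] -0.024401778229150954 {'R': [[-0.834, -0.551, -0.021], [-0.353, 0.562, -0.748], [0.424, -0.617, -0.663]], 't': [405.711, 247.382, 652.388]}
side [[389.99675690624895, 0.0, 321.48778216727476], [0.0, 389.99675690624895, 194.78154336492184], [0.0, 0.0, 1.0]] -0.052555615434495224 {'R': [[0.964, -0.267, 0.001], [-0.154, -0.56, -0.814], [0.218, 0.784, -0.581]], 't': [-474.808, 134.586, 804.054]}
wrist [[343.00899573182795, 0.0, 312.63427023122887], [0.0, 343.00899573182795, 193.78252579382465], [0.0, 0.0, 1.0]] 0.020593847630438457 {'hand_eye': [[1.0, -0.0, 0.0, 0.769], [-0.0, 0.964, 0.267, -67.525], [-0.0, -0.267, 0.964, -121.344], [0.0, 0.0, 0.0, 1.0]]}
```

View pics/scene0.png

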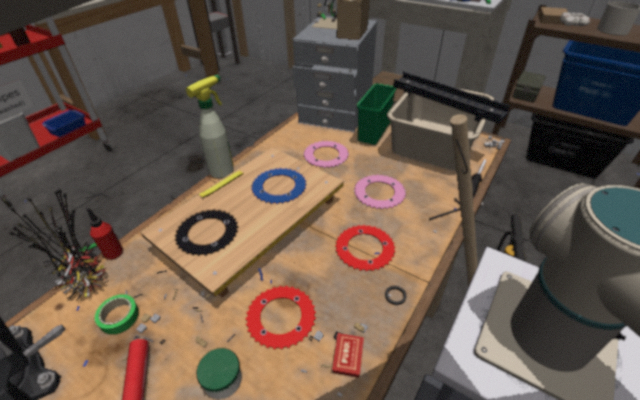

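View pics/side0.png

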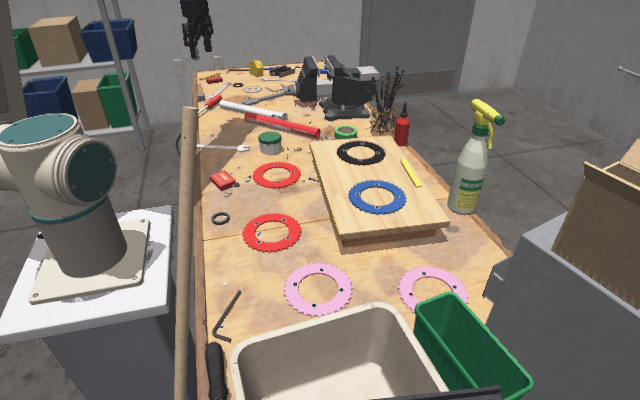

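View pics/wrist0.png

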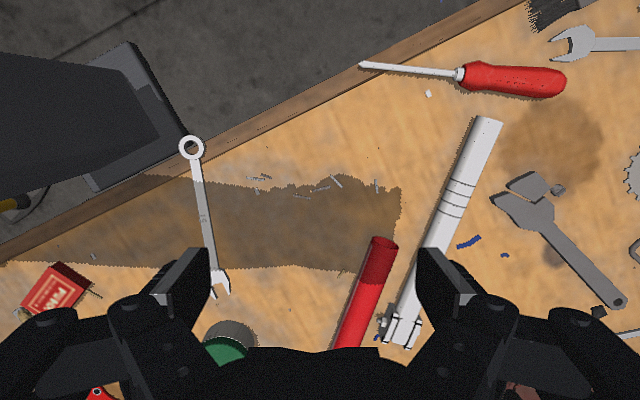

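Candidates for the ring are blue at scene (279,185) / side (377,197), black at (207,231) / (360,153), red at scene (366,247) and (281,317), and pink at (327,153) and (380,191). I choose the blue one lying on the riser. Next I'll measure it and check a close crop.

```bash
cat > h.py <<'E'
import cv2,numpy as np,pickle
def ray(d,uv):
    K=d['intrinsics'];p=np.array([(np.asarray(uv,float)-[K[0,2],K[1,2]])/K[0,0]]).reshape(-1,2)
    u=p.copy()
    for _ in range(8): u=p/(1+d['k1']*(u**2).sum(1,keepdims=True))
    return np.c_[u,np.ones(len(u))]
def Rt(d,s=None):
    if 'R' in d: return d['R'].T, -d['R'].T@d['t']
    w,x,y,z=s['tool_rot']
    from scipy.spatial.transform import Rotation as Ro
    M=Ro.from_quat([x,y,z,w]).as_matrix();H=np.array(d['hand_eye'])
    return M@H[:3,:3], M@H[:3,3]+s['tcp_pos']
def onz(d,uv,z,s=None):
    A,c=Rt(d,s);r=ray(d,uv)@A.T
    return c+r*((z-c[2])/r[:,2])[:,None]
def dep(d,uv,s=None):
    A,c=Rt(d,s);uv=np.asarray(uv).reshape(-1,2);r=ray(d,uv)
    zz=np.array([d['z_map'][int(round(v)),int(round(u))] for u,v in uv])
    return c+(r*zz[:,None])@A.T
def tri(d1,p1,d2,p2,s1=None,s2=None):
    A=np.zeros((3,3));b=np.zeros(3);L=[]
    for d,p,s in((d1,p1,s1),(d2,p2,s2)):
        M,c=Rt(d,s);r=(ray(d,p)@M.T)[0];r/=np.linalg.norm(r);P=np.eye(3)-np.outer(r,r);A+=P;b+=P@c;L.append((P,c))
    X=np.linalg.solve(A,b);return X,[np.linalg.norm(P@(X-c)) for P,c in L]
def mask(d,kind,z=None):
    h=cv2.cvtColor(d['img'],cv2.COLOR_RGB2HSV)
    m=cv2.inRange(h,(100,110,40),(125,255,255)) if kind=='blue' else cv2.inRange(h,(0,0,0),(180,255,55))
    return m
def comp(d,kind,near):
    m=cv2.morphologyEx(mask(d,kind),cv2.MORPH_CLOSE,np.ones((3,3),np.uint8))
    n,l,st,ce=cv2.connectedComponentsWithStats(m)
    c=[i for i in range(1,n) if st[i,4]>300];i=min(c,key=lambda i:np.hypot(*(ce[i]-near)))
    return (l==i).astype(np.uint8)
def ringfit(d,kind,near,z,s=None):
    m=comp(d,kind,near)
    cn,_=cv2.findContours(m,cv2.RETR_EXTERNAL,cv2.CHAIN_APPROX_NONE)
    c=max(cn,key=len)[:,0]
    X=onz(d,c,z,s)[:,:2]
    (x,y),r=cv2.minEnclosingCircle(X.astype(np.float32))
    a=np.linalg.lstsq(np.c_[2*X,np.ones(len(X))],(X**2).sum(1),rcond=None)[0]
    return a[:2],np.sqrt(a[2]+a[0]**2+a[1]**2)
E
python3 - <<'E'
from h import *
S=pickle.load(open('scene0.pkl','rb'))[1];D=pickle.load(open('side0.pkl','rb'))[1]
for k,a,b in(('blue',(279,185),(377,197)),('black',(207,231),(360,153))):
    for z in (65,63): print(k,z,ringfit(S,k,a,z),ringfit(D,k,b,z))
    print(tri(S,a,D,b))
a=cv2.resize(S['img'][120:300,130:360],None,fx=3.4,fy=3.3,interpolation=cv2.INTER_CUBIC)
cv2.imwrite('pics/c1.png',a[:,:,::-1])
a=cv2.resize(D['img'][120:260,290:470],None,fx=4.2,fy=4.2,interpolation=cv2.INTER_CUBIC)
cv2.imwrite('pics/c2.png',a[:,:,::-1])
# post/bottle/bin depth points
print(dep(S,[(465,140),(470,230),(205,90),(215,140),(260,150),(338,184)]))
E
```

```text
blue 65 (array([612.09740014, -21.01441359]), np.float64(59.388348251004174)) (array([613.8161863 , -28.14611604]), np.float64(61.96530104363231))
blue 63 (array([613.74832822, -22.82432965]), np.float64(59.59997485710034)) (array([615.0316346, -25.5898265]), np.float64(62.207419799986575))
(array([615.65167531, -25.78448484,  59.56049129]), [np.float64(0.6891841928568155), np.float64(0.6891841928568405)])
black 65 (array([646.61474658, 178.23034986]), np.float64(59.79236741217943)) (array([647.36431151, 169.15232056]), np.float64(59.41958297648208))
black 63 (array([648.38867503, 177.13042986]), np.float64(60.005433714907454)) (array([648.71084334, 172.47951981]), np.float64(59.65175477732589))
(array([649.0608099 , 175.07901395,  60.26096537]), [np.float64(0.344592546326449), np.float64(0.3445925463264204)])
[[ 2.37621531e+02 -6.01677460e+01  2.95167231e+02]
 [ 1.88686532e+02 -1.11867695e+02  6.75346985e+01]
 [ 8.21869708e+02 -3.88299849e+01  2.45597625e+02]
 [ 8.05942009e+02 -2.11758194e+01  1.23812857e+02]
 [ 8.12763355e+02 -1.78274655e+02 -2.60456667e-01]
 [ 4.97119374e+02 -1.02473097e+02  6.02435857e+01]]
```

View pics/c1.png

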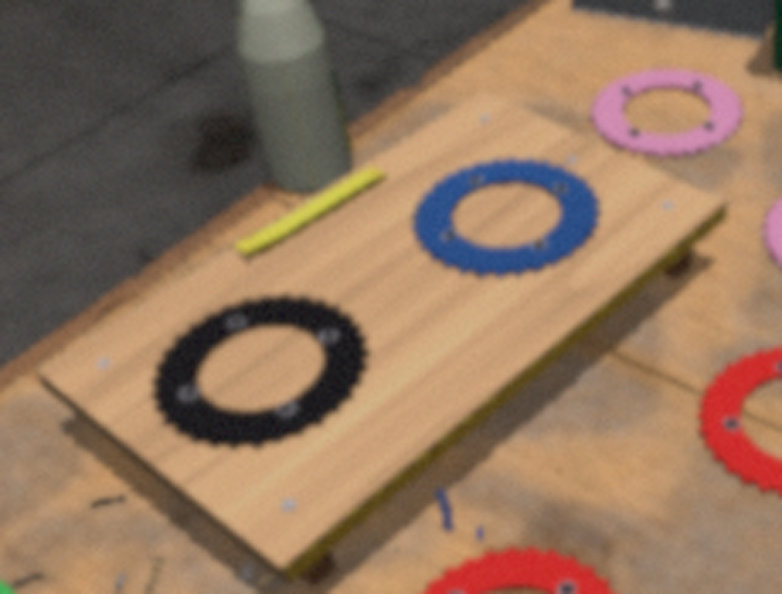

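View pics/c2.png

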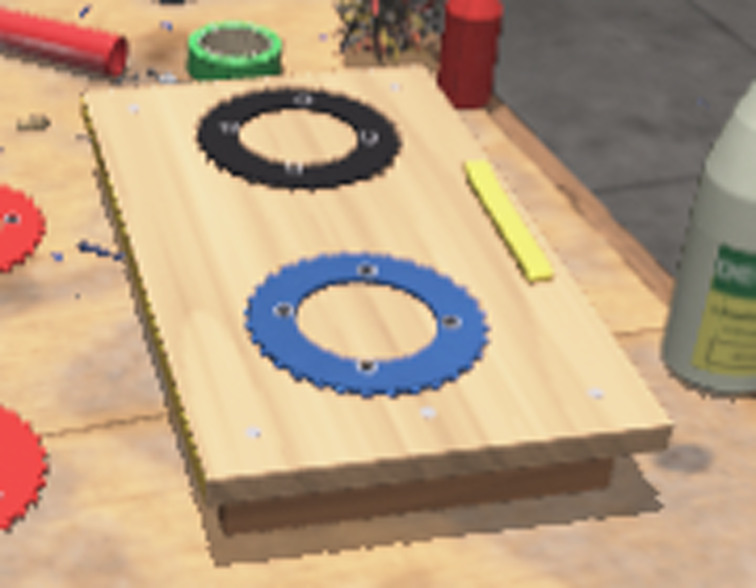

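The crops show the blue ring, a plain deep blue, on the riser at scene about (279,185), clear of the black one. The yellow strip runs along the board's lower-right side. Now I'll measure the front edge from its corners.

```bash
python3 - <<'E'
from h import *
from rig import arm
S=pickle.load(open('scene0.pkl','rb'))[1];D=pickle.load(open('side0.pkl','rb'))[1]
A=tri(S,(343.2,182.7),D,(338.8,235.5));B=tri(S,(213.8,293.3),D,(310.2,143.1))
print(A,B,np.linalg.norm(A[0]-B[0]))
e=(B[0]-A[0])[:2];e/=np.linalg.norm(e);n=np.array([e[1],-e[0]]);print(e,n,(np.array([614,-25])-A[0][:2])@n,(np.array([614,-25])-A[0][:2])@e)
from scipy.spatial.transform import Rotation as Ro
# candidate tool orientations: pointing down, tool x along  edge or along n
for ang in np.arctan2(n[1],n[0])+np.array([0,np.pi/2,np.pi,-np.pi/2]):
    x=np.array([np.cos(ang),np.sin(ang),0]);z=np.array([0,0,-1.]);y=np.cross(z,x)
    q=Ro.from_matrix(np.c_[x,y,z]).as_quat();q=[q[3],*q[:3]]
    print(ang,y,np.round(q,4).tolist(),[arm.inverse_kinematics([614,-25,zz],q) for zz in(85,250)])
E
```

```text
(array([ 494.5022675 , -121.03802458,   53.18802641]), [np.float64(0.9720487260953904), np.float64(0.9720487260954357)]) (array([533.60859686, 274.43509136,  53.60702407]), [np.float64(2.4676339023899083), np.float64(2.4676339023899)]) 397.4021464309865
[0.09840498 0.99514645] [ 0.99514645 -0.09840498] 109.46712434893212 107.33107157626516
-0.09856449626134502 [-0.09840498 -0.99514645 -0.        ] [-0.0, 0.9988, -0.0493, 0.0] [array([-0.14584971,  0.39062069, -0.24711726,  0.93305837,  0.        ,
        1.52351111]), array([-0.14584971,  0.2595685 , -0.05544703,  1.2557808 ,  0.        ,
        1.52351111])]
1.4722318305335516 [ 0.99514645 -0.09840498  0.        ] [0.0, 0.7411, 0.6714, 0.0] [array([-0.14584971,  0.39062069, -0.24711726,  0.93305837,  0.        ,
       -0.04728522]), array([-0.14584971,  0.2595685 , -0.05544703,  1.2557808 ,  0.        ,
       -0.04728522])]
3.043028157328448 [0.09840498 0.99514645 0.        ] [0.0, 0.0493, 0.9988, 0.0] [array([-0.14584971,  0.39062069, -0.24711726,  0.93305837,  0.        ,
       -1.61808154]), array([-0.14584971,  0.2595685 , -0.05544703,  1.2557808 ,  0.        ,
       -1.61808154])]
-1.6693608230562416 [-0.99514645  0.09840498  0.        ] [0.0, -0.6714, 0.7411, 0.0] [array([-0.14584971,  0.39062069, -0.24711726,  0.93305837,  0.        ,
        3.09430744]), array([-0.14584971,  0.2595685 , -0.05544703,  1.2557808 ,  0.        ,
        3.09430744])]
```

```bash
python3 - <<'E'
from h import *
from rig import arm
q=[0,.7411,.6714,0]
arm.movep([545,-30,250],q)
for i,p in enumerate([None,[565,-30,190]]):
    if p: arm.line_to(p,max_speed=200)
    s=arm.get_state();d=arm.get_image('wrist');pickle.dump((s,d),open(f'w{i+1}.pkl','wb'))
    cv2.imwrite(f'pics/w{i+1}.png',d['img'][:,:,::-1])
    print(s['t'],s['tcp_pos'],s['tool_rot'],[ringfit(d,'blue',(320,180),z,s) for z in(60,65,70)])
E
```

```text
2.4667 [545.0663203  -29.33341092 250.03602152] [-5.68008560e-05  7.40777871e-01  6.71750049e-01  1.17108668e-04] [(array([616.89775022, -24.79271532]), np.float64(64.4071845350941)), (array([614.67059782, -24.74853618]), np.float64(63.37294270496229)), (array([612.44344542, -24.70435704]), np.float64(62.338700874826934))]
2.9833 [564.52425094 -29.55834861 189.65116226] [-7.22027743e-04  7.40871285e-01  6.71646389e-01 -5.88644561e-04] [(array([617.0287346 , -24.85449889]), np.float64(64.7401361872862)), (array([614.65669994, -24.80268517]), np.float64(63.45110389650756)), (array([612.28466528, -24.75087146]), np.float64(62.16207160573137))]
```

View pics/w1.png

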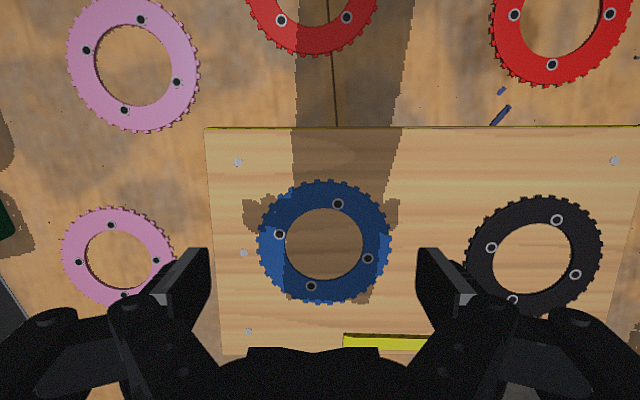

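View pics/w2.png

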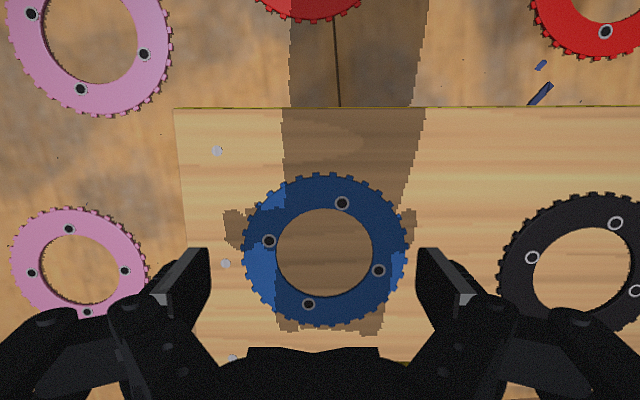

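The wrist views show the blue ring at (324,242) in w1 and (324,251) in w2. The board's front edge runs at row 127 in w1 and row 107 in w2, with its corner at (206,128) and (173,108).

```bash
python3 - <<'E'
from h import *
s1,d1=pickle.load(open('w1.pkl','rb'));s2,d2=pickle.load(open('w2.pkl','rb'))
print('corner',tri(d1,(205.5,128),d2,(173,108),s1,s2)); 
# ring bolt: w1 (338,204)/(342,203); lower (368,258)/(378,270)
for a,b in(((338,204),(342,203)),((368,258),(378,270)),((311,286),(308,304)),((279,234),(269,241))): print('bolt',tri(d1,a,d2,b,s1,s2))
E1=onz(d1,[(206,128.5),(635,126.5)],60,s1);E2=onz(d2,[(174,108.5),(635,107.5)],60,s2);print(E1,E2)
for E in(E1,E2):
    e=(E[1]-E[0])[:2];e/=np.linalg.norm(e);n=np.array([e[1],-e[0]]);print(e,n,(np.array([614.7,-24.8])-E[0][:2])@n)
for n_,d,y0 in(('w1e',d1,100),('w2e',d2,80)):
    cv2.imwrite(f'pics/{n_}.png',np.vstack([cv2.resize(d['img'][y0:y0+50,x:x+150],None,fx=5,fy=5,interpolation=cv2.INTER_NEAREST) for x in(160,480)])[:,:,::-1])
E
```

```text
corner (array([ 493.99804615, -116.7978443 ,   69.88357058]), [np.float64(0.5619166987496306), np.float64(0.5619166987496677)])
bolt (array([573.0569136 ,  -7.85813771,  70.00791436]), [np.float64(0.14489690689119333), np.float64(0.14489690689123857)])
bolt (array([638.34684098,  18.47304481,  53.95227364]), [np.float64(0.24871127244366803), np.float64(0.24871127244376062)])
bolt (array([657.90560375, -41.44578462,  64.41853891]), [np.float64(0.27466595721341625), np.float64(0.27466595721344367)])
bolt (array([598.77463178, -65.85726655,  66.51817965]), [np.float64(0.1524896664638924), np.float64(0.15248966646404852)])
[[ 494.5461074  -119.14417767   60.        ]
 [ 530.57715927  257.46950434   60.        ]] [[ 494.68147327 -120.4546343    60.        ]
 [ 526.39888346  201.09850939   60.        ]]
[0.09523626 0.9954547 ] [ 0.9954547  -0.09523626] 110.62276981518251
[0.09816178 0.99517047] [ 0.99517047 -0.09816178] 110.04926416877436
```

View pics/w1e.png

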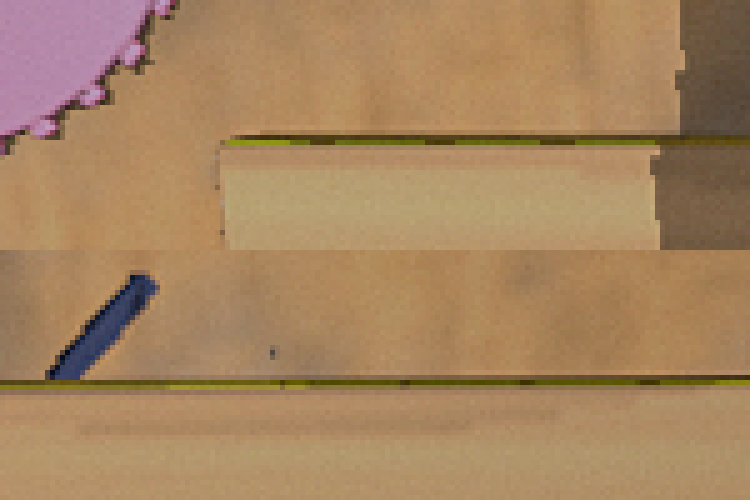

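View pics/w2e.png

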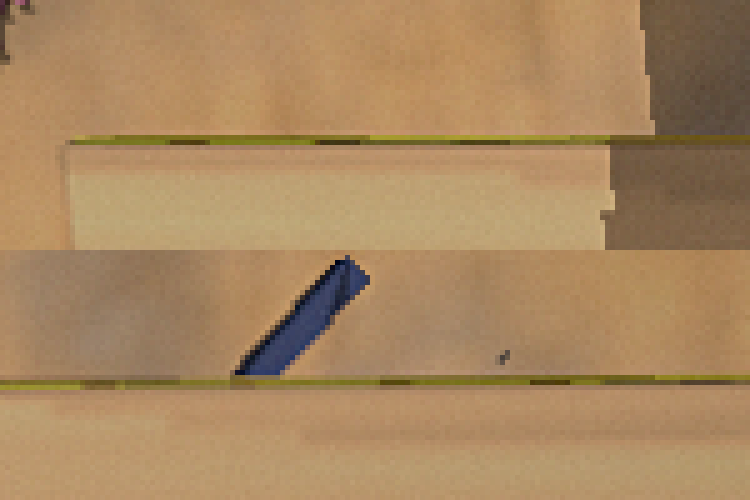

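Four measurements agree: the ring centre is at about (614.7,-24.8), its top is near z 64–65, and it lies 110 mm behind the edge. I'll close the gripper, feel for the board inside the hole, back off slightly and pull toward the robot, stopping a little short.

```bash
python3 - <<'E'
from h import *
from rig import arm
n=np.array([.9952,-.098]);c=np.array([614.7,-24.8])
arm.gripper_to(0,force=40)
q=[0,.7411,.6714,0]
p=c-4*n
arm.movep([*p,125],q)
arm.line_to([*p,92],max_speed=100)
r=arm.line_to([*p,77],max_speed=20,stop_force=4)
s=arm.get_state();print(r,s['t'],s['tcp_pos'],s['contact_force'],s['finger_gap'])
E
```

```text
True 5.25 [610.89204234 -24.43136473  82.08784513] [-0.45790694 -0.26487777  4.18423015] 0.013393755576937902
```

```bash
python3 - <<'E'
from h import *
from rig import arm
n=np.array([.9952,-.098]);c=np.array([614.7,-24.8])
p=c-4*n;arm.line_to([*p,83.4],max_speed=30)
s=arm.get_state();print(s['t'],s['tcp_pos'],s['contact_force'])
for d,v in((30,70),(108.5,50)):
    p=c-d*n;arm.line_to([*p,83.4],max_speed=v)
    s=arm.get_state();print(s['t'],s['tcp_pos'],s['contact_force'])
for k in('scene','side','wrist'):
    s=arm.get_state();d=arm.get_image(k);pickle.dump((s,d),open(f'{k}3.pkl','wb'));cv2.imwrite(f'pics/{k}3.png',d['img'][:,:,::-1])
E
```

```text
5.5 [610.62206958 -24.38925701  83.17321488] [-0.47076407  0.49254621  0.31969638]
6.025 [584.35824241 -21.79547492  83.45716284] [ 0.50960263 -0.55619676  0.12677464]
7.7417 [506.74743621 -14.18808446  83.29335927] [-0.61444923  1.51183768 -0.30182928]
```

View pics/wrist3.png

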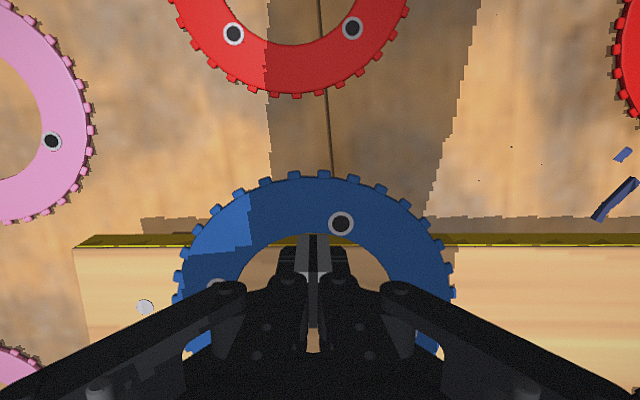

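View pics/side3.png

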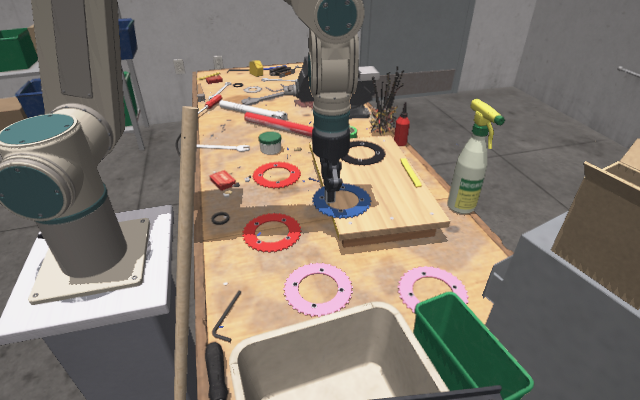

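The wrist picture shows the ring overhanging: its front rim is at (320,172) and the edge runs at about row 245. The fingertips stand in the hole at (312,245). I'll measure it.

```bash
python3 - <<'E'
from h import *
from scipy.optimize import least_squares
s,d=pickle.load(open('wrist3.pkl','rb'))
P=[(263,181),(293,174),(324,171),(355,174),(384,182),(410,196),(431,215),(445,238),(237,194),(213,212),(195,232),(183,255),(454,265)]
X=onz(d,P,65,s)[:,:2]
r=least_squares(lambda c:np.hypot(*(X-c).T)-66,X.mean(0)+[50,0]);print(r.x,r.fun.round(1))
r2=least_squares(lambda c:np.hypot(*(X-c[:2]).T)-c[2],[*r.x,66]);print(r2.x)
E=onz(d,[(80,248.5),(600,247)],60,s);print(E)
n=np.array([.9952,-.098]);print((r.x-E[0][:2])@n,(r.x-E[1][:2])@n)
n_=np.array([.9952,-.098]);print('by first edge',(r.x-[494.6,-119.8])@n_)
cv2.imwrite('pics/w3e.png',cv2.resize(d['img'][160:280,60:220],None,fx=4.5,fy=4.5,interpolation=cv2.INTER_NEAREST)[:,:,::-1])
E
```

```text
[534.16584729 -13.39279131] [-0.3 -0.7 -0.3  0.1  0.7  1.   0.8 -0.3 -0.4 -0.1  0.3  0.2 -1.4]
[533.54078083 -13.31215096  65.48835022]
[[ 494.89651652 -118.11845782   60.        ]
 [ 517.16142033  115.61036048   60.        ]]
28.817722669882222 29.565114587721908
by first edge 28.948024772223782
```

View pics/w3e.png

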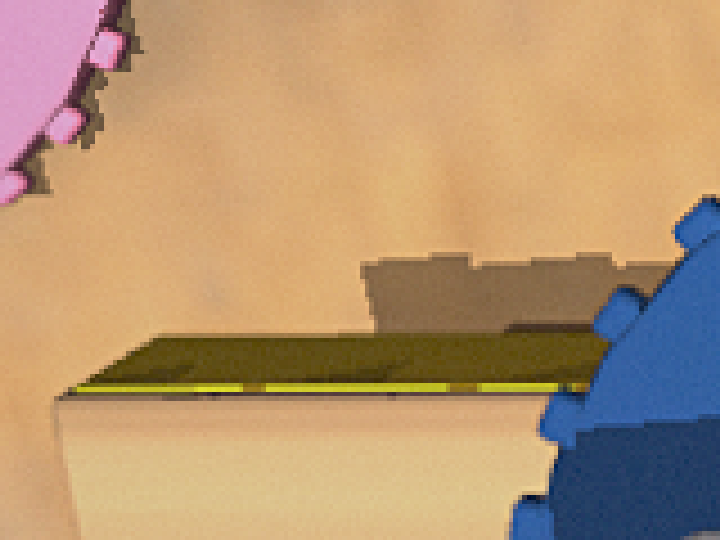

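The centre is 29 mm behind the edge. A third of the 132 mm means about 22 mm, so I'll pull roughly 7.5 mm more, back the finger off the wall and rise straight up.

```bash
python3 - <<'E'
from h import *
from rig import arm
n=np.array([.9952,-.098]);c=np.array([614.7,-24.8])
arm.line_to([*(c-116*n),83.4],max_speed=20)
arm.line_to([*(c-104*n),83.4],max_speed=30)
arm.line_to([*(c-104*n),120],max_speed=60)
arm.line_to([*(c-75*n),190],max_speed=150)
arm.dwell(.3)
for k in('scene','side','wrist'):
    s=arm.get_state();d=arm.get_image(k);pickle.dump((s,d),open(f'{k}4.pkl','wb'));cv2.imwrite(f'pics/{k}4.png',d['img'][:,:,::-1])
print(s['t'],s['tcp_pos'],s['contact_force'])
E
```

```text
10.7833 [539.61553621 -17.3783864  189.49310625] [0.2001196  0.37910323 0.67064841]
```

View pics/wrist4.png

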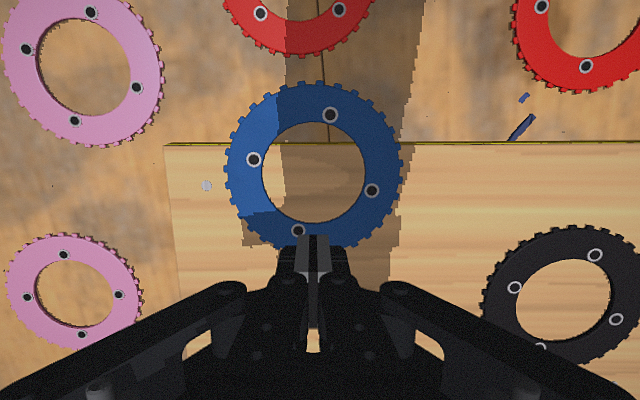

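View pics/scene4.png

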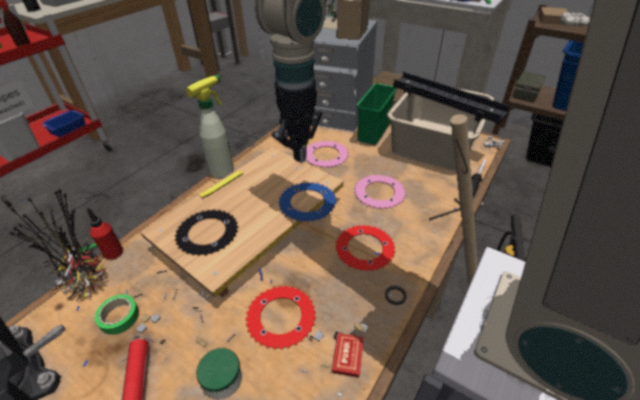

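The ring is flat at wrist (314,165), its front rim at (314,82) and the edge at about row 144. The black ring is still at scene (207,231). Now I'll measure both.

```bash
python3 - <<'E'
from h import *
from scipy.optimize import least_squares
s,d=pickle.load(open('wrist4.pkl','rb'))
m=comp(d,'blue',(314,165))
c=max(cv2.findContours(m,cv2.RETR_EXTERNAL,cv2.CHAIN_APPROX_NONE)[0],key=len)[:,0]
c=c[c[:,1]<215];h=cv2.convexHull(c)[:,0];h=h[h[:,1]<210]
X=onz(d,h,65,s)[:,:2]
r=least_squares(lambda c:np.hypot(*(X-c).T)-66,X.mean(0)+[20,0],loss='soft_l1');print(r.x,r.fun.round(1))
E=onz(d,[(166,146),(600,143.5)],60,s);print(E)
n=np.array([.9952,-.098]);print((r.x-E[0][:2])@n,(r.x-E[1][:2])@n,(r.x-[494.6,-119.8])@n)
for k,b in(('scene',(207,231)),('side',(360,153))):
    for i in '04': print(k,i,ringfit(pickle.load(open(k+i+'.pkl','rb'))[1],'black',b,63))
# tilt: ring depth front vs back
A=dep(d,[(314,100),(250,150),(380,160),(298,238-12)],s);print(A)
E
```

```text
[526.26642628 -14.90257047] [-0.1  0.1  0.2  0.3  0.1 -0.1 -0.3 -0.5 -0.5 -0.6 -0.5 -0.8 -0.7 -0.9
 -0.9 -1.  -0.9 -0.6 -0.9 -0.9 -0.3 -0.2 -0.3 -0.1 -0.1 -0.2 -0.1  0.2
  0.1  0.2  0.2]
[[ 495.18831929 -119.42133519   60.        ]
 [ 524.6124807   192.68081701   60.        ]]
20.686093136763134 21.9891786094152 21.23447933807291
scene 0 (array([648.38867503, 177.13042986]), np.float64(60.005433714907454))
scene 4 (array([648.08822314, 177.40843242]), np.float64(59.51585493101271))
side 0 (array([648.71084334, 172.47951981]), np.float64(59.65175477732589))
side 4 (array([777.36770107, 437.2440815 ]), np.float64(238.0740724447584))
[[473.46418218  -9.08160341  65.8774392 ]
 [503.18841332 -57.8741051   66.44354847]
 [519.75406921  34.31538384  65.24720661]
 [563.40745211 -30.01101678  67.9232236 ]]
```

```bash
python3 - <<'E'
from rig import arm
arm.close_job();print(arm.get_state()['t'])
E
```

```text
the job is handed in; nothing more can be done
the job is handed in; nothing more can be done
```

The blue chainring now lies flat at the yellow-strip edge with about a third of it hanging over, and I have handed the job in at about 11 s on the robot's clock. I put the closed fingers in its hole, felt for the board, backed off about 1 mm and pulled the ring about 89 mm toward the edge. I then moved the fingers off the hole wall and rose straight up.

- **Overhang:** the last wrist picture puts the ring's centre 20.7 to 22.0 mm behind the edge. That is about 45 mm of the 132 mm over it, or 34 %.
- **Flatness:** depth readings at four places on the ring were 65 to 68 mm, so it lies flat and was not lifted.
- **Black ring:** the scene camera shows it within 0.5 mm of where it started. The side camera's check of it failed because its black mask merged with the gripper, so I did not use that reading.
- **Disagreements:** rough two-view heights of the board's front corners were off, at 53 and 70 mm against the stated 60 mm. The fingertip touch on the board settled it at about 60 mm.

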